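# Hang a sample bin on the louvred panel and fill it

## Robot

A 7-joint arm with a two-finger parallel gripper is mounted at the origin on a cart in front of the work surface, level with it; the furniture and walls round the work are solid. World frame = base frame: x ahead of the robot, y to its left, z up, the work surface at z = 0. Lengths are in mm, angles in rad, forces in N, time in s.
With the tool pointing down it reaches from about 400 to 850 mm from the base axis. Payload 4.5 kg.
Tool frame: the origin (TCP) lies between the finger pads; the fingertips stand 25 mm ahead of it and the grasp point (between the pads) lies 6 mm ahead of it; z points along the fingers, y is the line along which they close (so a half turn about z gives the same grasp; the last joint's range is limited). The gripper opens to 88 mm and grips with 3 to 60 N. Pads are 18 mm wide; open, the fingers measure 123 mm over their backs; the gripper's body (75 mm by 187 mm) begins 45 mm behind the grasp point.
Start: joints at [-1.235, 0.689, -0.195, 1.565, 0.157, 0.902, -0.215], TCP at [185.754, 596.78, 263.743] pointing down, gripper open.
Joint ranges: [-3.01, 3.01], [-0.46, 2.08], [-1.47, 1.51], [0.13, 2.56], [-1, 4.14], [0.04, 2.09], [-2.66, 2.66]. Speed limits (rad/s): [2.57, 2.57, 3.14, 3.14, 3.14, 3.14, 3.14].

## Interface

Orientations are given as a rotation vector (axis times angle).
In Python, from station import telemetry, imaging, ticket gives the robot as it stands.
- The arm moves only by the tool servo_tool, never from a script. Its argument "moves" is a list of rows, each an object of numbers: "x", "y", "z": the shift along the tool's x, y, z in mm; "roll": the turn about the tool's z in rad. In form: [{"x": .., "y": .., "z": .., "roll": ..}, ...]. A call has exactly 5 rows; each row is the pose to reach, as a shift and turn from the pose commanded when the call began, along the tool's axes at that moment; what a row does not reach only later rows make up. A row lasts 1/10 s, in which the tool goes at most 50 mm and 8.59 degrees, less where a joint would pass 70% of its speed; a pose out of reach is approached as far as the arm can. A call with a gripper value outside its range is refused whole. "hand" is the gripper command: -1 is shut, 1 is fully open, values between are in proportion, set as the call begins (left out, the last holds). The fingers move at their own pace and stop on an object; the grip force is fixed at half the most. Time passes only in rows, so rows that repeat a pose let the fingers close, or fill a call up. It gives the time, the measured TCP pose, the force, the opening and the grip force at its end, in the units of the state.
- telemetry.get_obs(): the state, without advancing time (a new reading comes with each control period).
- imaging.get_image(name): name is "scene" or "top"; returns the picture (420x560x3 uint8, red, green, blue); there is no depth.
- imaging.get_calibration(name): a dict with "mtx" (3x3 intrinsics, pixels), "R" (3x3) and "t" (3): a world point X has camera coordinates R X + t. Camera axes: x right, y down, z forward; pixel columns grow to the right and rows downward; lengths in mm; the calibration is good to about 2 mm. A picture is of the moment at which its call begins. get_calibration takes no time and is no camera call.
- ticket.close_job(): hands the job in; it is judged then, once.
The state is a dict: "t": time; "joint_positions": joint angles; "qd": joint speeds; "effort": joint torques, N m; "position": TCP position; "tool_rot": TCP orientation; "wrist_force": force on the tool from outside, world axes, zero at the start; "moment": the same for the moment, N m; "finger_gap": opening from 0.0 (shut) to 1.0 (fully open); "grasp_force": force on a finger pad.
Only numpy, scipy, OpenCV 4.12 (cv2) and the standard library are available. Lean on these libraries where they do the work, as an engineer would, in place of code of your own. Each camera call takes 0.05 s, during which the arm holds its last target. There are 200 camera calls.

## Task

Hang the empty bin from the bench by its back lip on the top louvre of the panel, in the free space beside the bin already hanging there, and let go so that it is fully seated. Then stand the two tall capped vials upright in it (leaning on a wall of the bin is fine). Do not let the bin or a vial drop or tip over on the way, and leave the jars on the bench and the other bins where they are.

Things in the scene. Friction and masses are not known exactly. Their poses are not given: they have to be found in the camera images.
- bin_center (a point): empty grey plastic bin on the bench, open top, 130 long (x), 62 wide (y), 60 high, floor 3, walls 2.5 thick, 150 g. Point: centre of the bin, 30 above its underside. +x points to its back, which carries the lip. Grasp it from above across the flat side walls near the middle. Hung and seated, this point is 68 in front of top_louvre (panel -x) and 31 below it, with x along the panel's x (mm)
- bin: the same bin; origin at the centre of its underside, same axes. Inside 57 wide, 125 long. Back and side walls 60 high; over the front 40 (-x end) the sides slope down to a front wall 36 high. Hung, its front droops by 3 to 4 degrees, and it lifts off again if pulled up (mm)
- bin_lip (a point): lower edge, mid-width, of the lip that runs along the whole top of that bin's back wall: back 7 at the top (flange, underside 57.5 above the bin's underside), then down, flaring backwards to this edge, 75.5 behind (+x) and 15 above bin_center: 10.5 behind the outside of the back wall, 12.5 below the flange's underside. The louvre goes between wall and lip (mm)
- top_louvre (a point): middle of the top edge of the top louvre (201 above the bench) of the fixed grey steel panel, 380 wide, 230 high. x goes through the panel away from the louvred front, y along the louvre, z up. Louvres are 340 long, 45 apart in height and 3 thick; the edge stands 16 in front of the panel's face, upright for 13; the gap behind it is 14 wide, 13 deep before it narrows (mm)
- panel: the same panel, origin on the bench under its front face, same axes. To hang a bin, bring bin_lip over the gap, 3 to 9 behind top_louvre (panel +x; 6 is best), square to the panel, and lower it; it slides home to about 6 behind and 12 below top_louvre. More bins hang fixed on the third louvre, their rims 113 above the bench (mm)
- hung_bin_center (a point): an equal bin that already hangs loose on the top louvre, holding one jar; point and axes as bin_center. It takes up 31 to either side along the louvre and sits within 100 of the louvre's middle: the wider side of it always has 130 or more free, and a bin centred 100 from it on that side has room for fingers (mm)
- vial_a_center (a point): tall slim clear vial with a white cap, 29 across, 98 high, upright on the bench, 85 g. Point: on its axis half-way up, 49 above its foot; z is its axis. Hold it near the top to lower it into the bin: it then stands 41 proud of the bin's side walls (mm)
- vial_b_center (a point): the second such vial, same size; point half-way up
- jar_a_center (a point): short clear jar with a white cap, 33 across, 55 high, on the bench; a bystander. Point half-way up (mm)
- jar_b_center (a point): another such jar, a bystander. Point half-way up
- vial_a: vial a; origin at the centre of its foot
- vial_b: vial b; origin at the centre of its foot
There are look-alikes about, which are no part of the job. Leave any black look-alike of the vial_b alone.

How it is judged (in metres and radians):
On the way, in this order (a step that is already met when the one before it is completed fails the run):
1. the empty bin hangs by its lip on the top louvre, let go (x of bin_lip in the frame of top_louvre between 0.003 and 0.012 m and z of bin_lip in the frame of top_louvre between -0.02 and -0.0085 m and y of bin_lip in the frame of top_louvre between -0.145 and 0.145 m and angle between bin_center's own z axis and vertical below 0.15 rad and angle between the y axis of bin_center and the y axis of top_louvre, either way round below 0.1 rad and contact force between the fingers and bin below 0.1 N and linear speed of bin below 0.03 m/s and not (x of vial_a_center in the frame of bin_center between -0.058 and 0.058 m and y of vial_a_center in the frame of bin_center between -0.028 and 0.028 m and z of vial_a_center in the frame of bin_center between 0 and 0.035 m and angle between vial_a_center's own z axis and vertical below 0.5 rad) and not (x of vial_b_center in the frame of bin_center between -0.058 and 0.058 m and y of vial_b_center in the frame of bin_center between -0.028 and 0.028 m and z of vial_b_center in the frame of bin_center between 0 and 0.035 m and angle between vial_b_center's own z axis and vertical below 0.5 rad)), for 0.3 s.
2. both vials stand in the hung bin (x of bin_lip in the frame of top_louvre between 0.003 and 0.012 m and z of bin_lip in the frame of top_louvre between -0.02 and -0.0085 m and y of bin_lip in the frame of top_louvre between -0.145 and 0.145 m and angle between bin_center's own z axis and vertical below 0.15 rad and angle between the y axis of bin_center and the y axis of top_louvre, either way round below 0.1 rad and x of vial_a_center in the frame of bin_center between -0.058 and 0.058 m and y of vial_a_center in the frame of bin_center between -0.028 and 0.028 m and z of vial_a_center in the frame of bin_center between 0 and 0.035 m and angle between each of vial_a_center, vial_b_center's own z axis and vertical below 0.5 rad and x of vial_b_center in the frame of bin_center between -0.058 and 0.058 m and y of vial_b_center in the frame of bin_center between -0.028 and 0.028 m and z of vial_b_center in the frame of bin_center between 0 and 0.035 m), for 0.2 s.
At the end, for the whole second after the job is handed in: the bin hangs on the top louvre with its lip down behind the louvre (lip edge 3 to 12 mm behind and 8.5 to 20 mm below the louvre's edge, within 145 mm of its middle), level within 0.15 rad and square within 0.1 rad, and both vials stand in it within 0.5 rad of upright, all at rest and released (all of step 2 and linear speed of bin below 0.02 m/s and linear speed of each of vial_a, vial_b below 0.03 m/s); the robot touches nothing.
It fails at once if the bin already hanging there was shifted by more than 25 mm (distance of hung_bin_center from where it was at the start of the episode above 0.025 m).
It fails at once if a jar on the bench was shifted by more than 30 mm or knocked over (distance of any of jar_a_center, jar_b_center from where it was at the start of the episode above 0.03 m or angle between any of jar_a_center, jar_b_center's own z axis and vertical above 0.6 rad).
It fails at once if the bin was tipped by more than 40 degrees (angle between bin_center's own z axis and vertical above 0.7 rad).
It fails at once if a vial was tipped by more than 45 degrees (angle between any of vial_a_center, vial_b_center's own z axis and vertical above 0.8 rad).
It fails at once if the bin or a vial was dropped (fell freely more than about 5 cm) ((contact force between the fingers and bin below 0.1 N and linear speed of bin above 1 m/s) or (contact force between the fingers and vial_a below 0.1 N and linear speed of vial_a above 1 m/s) or (contact force between the fingers and vial_b below 0.1 N and linear speed of vial_b above 1 m/s)).
It also fails if it takes over 64 s, if anything falls off the work surface, if the arm or the gripper's body presses on something with over 40 N, if the wrist force passes 120 N, or if a joint passes its speed limit or range.

## Working session

There is one attempt and no reset: what is moved stays moved. The work goes in short steps, Python scripts to look and compute and a tool call to move; the robot and the scene stay as the last step left them, time stands still between calls to the robot, and variables do not carry over. Pictures are saved under pics/ and viewed, at most 10 in all, crops included, and the job is handed in when it is done.

Besides the shell and the picture viewer there is one more tool, called after "Request:" as name(argument=value, ...), one argument or row to a line, values as JSON. servo_tool: Moves the arm, as the interface text tells. Its arguments: {"type":"object","properties":{"moves":{"type":"array"},"hand":{"type":"number"}},"required":["moves"]}

```bash
mkdir -p pics
python3 - <<'E'
from station import telemetry, imaging
import cv2,numpy as np
for n in("scene","top"):
    cv2.imwrite(f"pics/{n}0.png",imaging.get_image(n)[:,:,::-1])
    c=imaging.get_calibration(n);print(n,np.round(c["mtx"],1).tolist(),np.round(c["R"],3).tolist(),np.round(c["t"],1).tolist())
print(telemetry.get_obs())
E
```

```text
scene [[509.8, 0.0, 274.0], [0.0, 509.8, 200.5], [0.0, 0.0, 1.0]] [[0.634, -0.773, 0.017], [-0.573, -0.484, -0.662], [0.519, 0.41, -0.75]] [-423.7, 366.6, 1321.5]
top [[427.7, 0.0, 279.0], [0.0, 427.7, 204.6], [0.0, 0.0, 1.0]] [[0.018, -1.0, 0.003], [-0.983, -0.019, -0.185], [0.185, 0.0, -0.983]] [-89.8, 583.2, 1318.2]
{'t': 0.1, 'joint_positions': array([-1.23519673,  0.68991875, -0.19454967,  1.56618629,  0.15731784,
        0.90249204, -0.21511435]), 'qd': array([-0.00079014, -0.00145133, -0.00108486, -0.00185526, -0.00183337,
        0.00016916,  0.0003344 ]), 'effort': array([-3.91318274e-03, -5.28503823e+01, -1.27158154e+00, -1.53836989e+01,
       -5.25464164e-02,  2.04138720e-03,  3.61366438e-05]), 'position': array([185.65173545, 596.26684019, 262.99363612]), 'tool_rot': array([-4.72109527e-01, -3.10577861e+00,  2.52006734e-03]), 'wrist_force': array([ 0.10539321, -0.61992633,  0.42958784]), 'moment': array([ 0.03775257, -0.05686703,  0.00734443]), 'grasp_force': 0.0, 'finger_gap': 0.9982585544840809}
```

View pics/scene0.png

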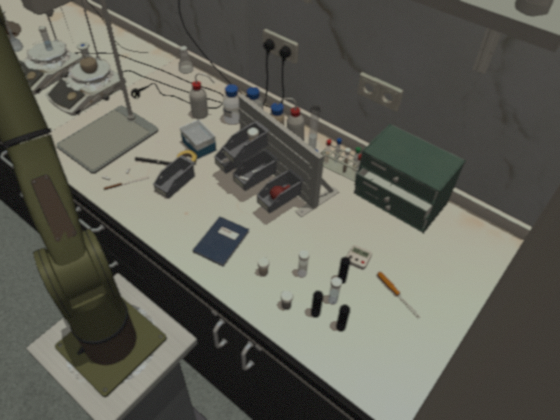

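View pics/top0.png

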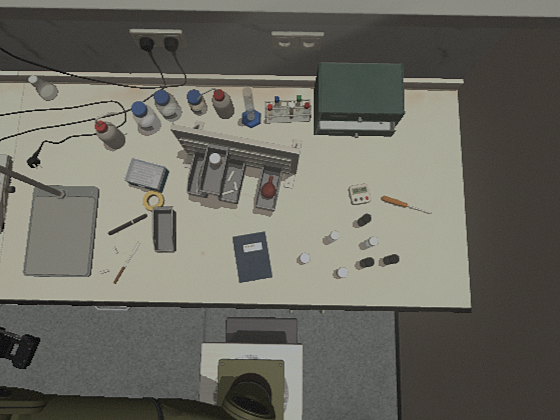

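The empty bin is at about (164,230) in the top view. The panel runs (172,130)-(298,165), with the hung bin and its white-capped jar at about (212,172). The white-capped items are at (333,236), (372,242), (304,258) and (342,272). In the scene view the tall ones are at (303,263) and (336,290).

Run:
```python
import cv2,numpy as np
t=cv2.imread("pics/top0.png");s=cv2.imread("pics/scene0.png")
a=cv2.resize(t[115:265,140:310],(680,600),interpolation=cv2.INTER_CUBIC)
cv2.imwrite("pics/c1.png",a)
b=cv2.resize(s[90:220,140:330],None,fx=4,fy=4,interpolation=cv2.INTER_CUBIC)
cv2.imwrite("pics/c2.png",b)
c=np.vstack([cv2.resize(t[220:290,290:390],(400,280),interpolation=cv2.INTER_CUBIC),cv2.resize(s[240:320,250:350],(400,320),interpolation=cv2.INTER_CUBIC)])
cv2.imwrite("pics/c3.png",c)
```

```text
(no output)
```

View pics/c1.png

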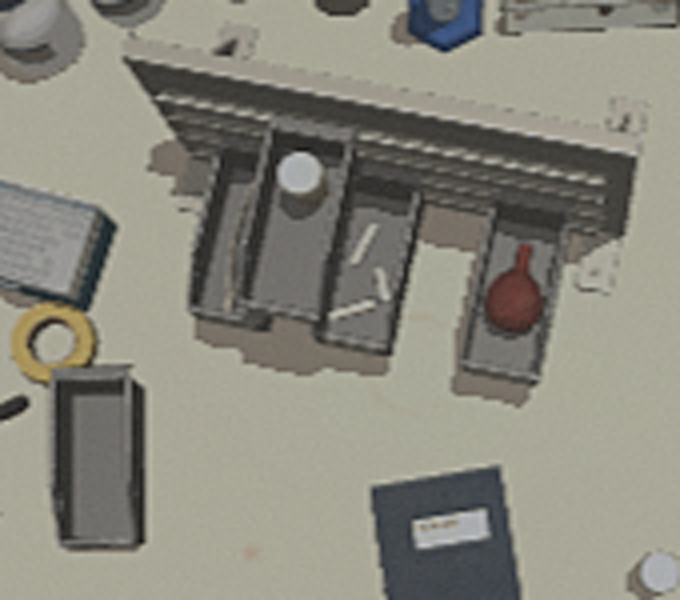

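View pics/c2.png

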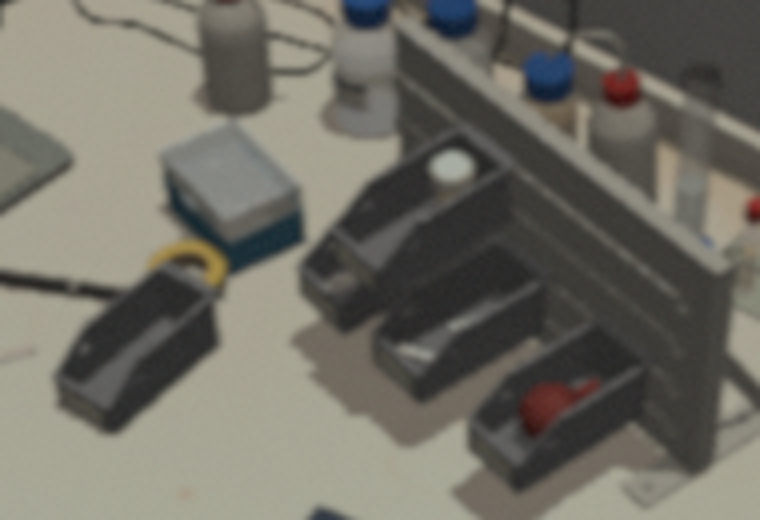

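View pics/c3.png

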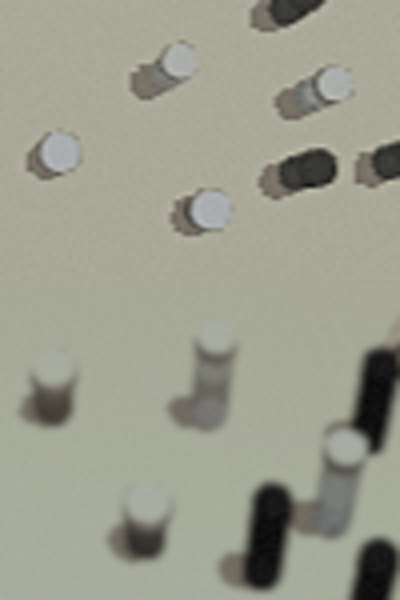

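```bash
cat > h.py <<'E'
import numpy as np
from scipy.optimize import least_squares
from station import imaging
C={n:imaging.get_calibration(n) for n in("scene","top")}
def proj(n,X):
    c=C[n];p=(np.atleast_2d(X)@np.array(c["R"]).T+c["t"])@np.array(c["mtx"]).T
    return p[:,:2]/p[:,2:]
def ray(n,uv,z):
    c=C[n];R=np.array(c["R"]);o=-R.T@c["t"];d=R.T@np.linalg.inv(c["mtx"])@[*uv,1]
    return o+d*(z-o[2])/d[2]
def place(p,L):
    c,s=np.cos(p[2]),np.sin(p[2]);L=np.array(L,float)
    return np.c_[p[0]+c*L[:,0]-s*L[:,1],p[1]+s*L[:,0]+c*L[:,1],L[:,2]+(p[3] if len(p)>3 else 0)]
def fit(obs,p0):
    f=lambda p:np.concatenate([(proj(n,place(p,[l]))[0]-uv) for n,l,uv in obs])
    r=least_squares(f,p0,loss='soft_l1');return r.x,f(r.x).reshape(-1,2)
c1=lambda x,y:np.array([140+x/4-.375,115+y/4-.375])
c2=lambda x,y:np.array([140+x/4-.375,90+y/4-.375])
E
python3 - <<'E'
from h import *
np.set_printoptions(precision=2,suppress=True)
T,S="top","scene"
o=[(T,(72,31,60),c1(52,367)),(T,(72,-31,60),c1(131,366)),(T,(-65,31,36),c1(60,547)),(T,(-65,-31,0),c1(144,546)),
(S,(72,-31,60),c2(216,288)),(S,(-65,31,36),c2(58,376)),(S,(-65,-31,36),c2(110,402)),(S,(-65,-31,0),c2(112,432))]
print("bin",*fit(o,[500,250,0]))
o=[(T,(0,190,230),c1(126,60)),(T,(0,-190,230),c1(637,157)),(S,(0,-190,230),c2(720,272)),(S,(0,-190,0),c2(695,466)),(S,(0,190,230),c2(397,30))]
p,r=fit(o,[700,50,-.2]);print("panel",p,r)
# hung bin, origin underside: louvre frame x=-68-16, z=201-31-30
a=np.deg2rad(3.5)
print("louvre mid",place(p,[(-16,0,201)]))
for n,f in((T,c1),(S,c2)):
  print([np.round((proj(n,place(p,[(-16,y,201)]))[0]-f(0,0))*4) for y in(170,-170)])
tt=lambda x,y:(290+x/4-.375,220+y/4-.375)
ss=lambda x,y:(250+x/4-.375,240+(y-280)/4-.375)
for k,t,s,h in(("v1",(180,62),(215,340),98),("v2",(334,85),(347,447),98),("j1",(60,152),(52,368),55),("j2",(210,210),(147,503),55)):
  print(k,ray(T,tt(*t),h),ray(S,ss(*s),h))
# hung bin in panel frame: flange corners & front
p2=lambda X:[np.cos(p[2])*(X[0]-p[0])+np.sin(p[2])*(X[1]-p[1]),-np.sin(p[2])*(X[0]-p[0])+np.cos(p[2])*(X[1]-p[1])]
for uv,z in(((272,118),200),((356,130),200),((244,308),170),((322,320),170)): print(p2(ray(T,c1(*uv),z)))
E
```

```text
bin [498.96 288.85   0.06] [[-0.1   0.51]
 [-0.38 -0.1 ]
 [-0.32 -0.88]
 [ 0.8  -0.62]
 [ 0.82  0.04]
 [-1.7  -0.86]
 [-0.65  1.07]
 [ 0.42  1.07]]
panel [734.49  51.07  -0.17] [[-0.65 -0.43]
 [ 1.07 -0.44]
 [-0.06  0.38]
 [ 0.18  3.96]
 [-1.28 -2.06]]
louvre mid [[718.73  53.83 201.  ]]
[array([154.,  98.]), array([608., 183.])]
[array([393.,  70.]), array([681., 297.])]
v1 [ 484.66 -251.21   98.  ] [ 482.91 -253.75   98.  ]
v2 [ 469.18 -368.94   98.  ] [ 470.37 -372.1    98.  ]
j1 [ 417.12 -162.35   55.  ] [ 416.25 -164.14   55.  ]
j2 [ 374.32 -279.59   55.  ] [ 374.08 -282.63   55.  ]
[np.float64(-14.41885461513045), np.float64(81.85763587534719)]
[np.float64(-11.585192009457355), np.float64(19.32367428006159)]
[np.float64(-152.33108671451896), np.float64(76.71362003845094)]
[np.float64(-150.16252174057414), np.float64(18.321569777819988)]
```

```bash
cat > d.py <<'E'
import sys,numpy as np
from scipy.spatial.transform import Rotation as Ro
from station import telemetry
def delta(x,y,z,yaw):
    o=telemetry.get_obs();R=Ro.from_rotvec(o["tool_rot"]).as_matrix()
    d=R.T@(np.array([x,y,z])-o["position"])
    cur=np.arctan2(R[1,1],R[0,1])-np.pi/2
    roll=-((yaw-cur+np.pi/2)%np.pi-np.pi/2)
    print("t",round(o["t"],2),"pos",np.round(o["position"],1),"yaw",round(cur,3),"tilt",np.round(R[:2,2],3),"F",np.round(o["wrist_force"],1),"gap",round(o["finger_gap"]*88,1),"gf",round(o["grasp_force"],1),"j7",round(o["joint_positions"][6],2),
    "\n-> dxyz",np.round(d,1),"roll",round(roll,3))
if __name__=="__main__":
    for a in sys.argv[1:]: delta(*map(float,a.split(",")))
E
python3 d.py 502,289,150,0.06
```

```text
t 0.1 pos [185.7 596.3 263. ] yaw -0.302 tilt [-0.    -0.002] F [ 0.1 -0.6  0.4] gap 87.8 gf 0.0 j7 -0.22 
-> dxyz [-393.4 -199.2  113.4] roll -0.362
```

Request:
servo_tool(
  moves=[
    {"x": -40,"y": -20,"z": 0},
    {"x": -80,"y": -40,"z": 5},
    {"x": -120,"y": -60,"z": 10},
    {"x": -160,"y": -80,"z": 15},
    {"x": -200,"y": -100,"z": 20},
  ],
)

```text
$.moves[0]: bad value
```

Request:
servo_tool(
  moves=[
    {"x": -40,"y": -20,"z": 10,"roll": -0.09},
    {"x": -80,"y": -40,"z": 20,"roll": -0.18},
    {"x": -120,"y": -60,"z": 30,"roll": -0.27},
    {"x": -160,"y": -80,"z": 40,"roll": -0.36},
    {"x": -194,"y": -99,"z": 60,"roll": -0.36},
  ],
)

```text
t: 0.6
position: [343.9, 443.2, 203.9]
tool_rot: [-0.092, 3.139, 0.002]
wrist_force: [0.6, 1.1, 0.6]
finger_gap: 0.996
grasp_force: 0.0
```

```bash
python3 - <<'E'
from station import imaging
import cv2
a=cv2.resize(imaging.get_image("top")[115:265,140:310],(680,600),interpolation=cv2.INTER_CUBIC)
cv2.imwrite("pics/c4.png",a[:,:,::-1])
E
python3 d.py 502,289,44,0.06
```

```text
t 0.65 pos [348.8 434.4 200. ] yaw 0.048 tilt [ 0.002 -0.011] F [ 3.7 -5.6 -1.3] gap 88.2 gf 0.0 j7 0.34 
-> dxyz [-145.8 -150.8  157.9] roll -0.012
```

Request:
servo_tool(
  moves=[
    {"x": -40,"y": -43,"z": 15,"roll": 0},
    {"x": -80,"y": -87,"z": 30,"roll": 0},
    {"x": -120,"y": -131,"z": 45,"roll": 0},
    {"x": -140,"y": -153,"z": 60,"roll": 0},
    {"x": -151,"y": -165,"z": 73,"roll": 0},
  ],
)

```text
t: 1.15
position: [504.6, 285.0, 129.9]
tool_rot: [-0.085, 3.139, -0.003]
wrist_force: [0.2, 0.1, 0.1]
finger_gap: 0.998
grasp_force: 0.0
```

Request:
servo_tool(
  moves=[
    {"x": 0,"y": 0,"z": 0,"roll": 0},
    {"x": 0,"y": 0,"z": 0,"roll": 0},
    {"x": 0,"y": 0,"z": 0,"roll": 0},
    {"x": 0,"y": 0,"z": 0,"roll": 0},
    {"x": 0,"y": 0,"z": 0,"roll": 0},
  ],
)

```text
t: 1.65
position: [501.2, 290.1, 131.3]
tool_rot: [-0.095, 3.14, 0.002]
wrist_force: [-0.1, -0.2, 0.1]
finger_gap: 1.004
grasp_force: 0.0
```

```bash
python3 - <<'E'
from station import imaging
import cv2
a=cv2.resize(imaging.get_image("top")[115:265,140:310],(680,600),interpolation=cv2.INTER_CUBIC)
cv2.imwrite("pics/c4.png",a[:,:,::-1])
E
python3 d.py 502,289,44,0.06
```

```text
t 1.7 pos [501.4 289.8 131.2] yaw 0.06 tilt [0.    0.001] F [ 1.  -0.4  0.2] gap 88.3 gf 0.0 j7 0.64 
-> dxyz [-0.6 -0.9 87.2] roll 0.0
```

View pics/c4.png

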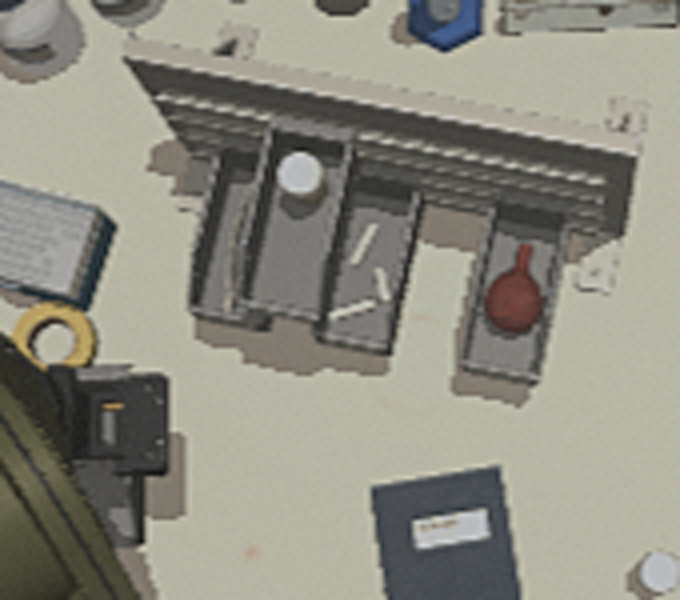

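The gripper sits over the bin at about (110,420), aligned with it. I'll descend and close.

Request:
servo_tool(
  moves=[
    {"x": 0,"y": -1,"z": 25,"roll": 0},
    {"x": 0,"y": -1,"z": 50,"roll": 0},
    {"x": 0,"y": -1,"z": 70,"roll": 0},
    {"x": 0,"y": -1,"z": 82,"roll": 0},
    {"x": 0,"y": -1,"z": 87,"roll": 0},
  ],
)

```text
t: 2.2
position: [501.4, 287.8, 42.8]
tool_rot: [0.092, -3.139, 0.001]
wrist_force: [-0.2, -0.2, -0.4]
finger_gap: 0.999
grasp_force: 0.0
```

Request:
servo_tool(
  moves=[
    {"x": 0,"y": 0,"z": 0,"roll": 0},
    {"x": 0,"y": 0,"z": 0,"roll": 0},
    {"x": 0,"y": 0,"z": 0,"roll": 0},
    {"x": 0,"y": 0,"z": 0,"roll": 0},
    {"x": 0,"y": 0,"z": 0,"roll": 0},
  ],
  hand=-1,
)

```text
t: 2.7
position: [502.5, 288.4, 44.6]
tool_rot: [-0.091, 3.139, 0.002]
wrist_force: [0.1, 0.1, 4.4]
finger_gap: 0.701
grasp_force: 30.0
```

Request:
servo_tool(
  moves=[
    {"x": 0,"y": 0,"z": 0,"roll": 0},
    {"x": 0,"y": 0,"z": 0,"roll": 0},
    {"x": 0,"y": 0,"z": -5,"roll": 0},
    {"x": 0,"y": 0,"z": -15,"roll": 0},
    {"x": 0,"y": 0,"z": -30,"roll": 0},
  ],
)

```text
t: 3.2
position: [501.3, 286.9, 73.9]
tool_rot: [0.091, -3.139, 0.002]
wrist_force: [0.2, 0.2, -1.7]
finger_gap: 0.7
grasp_force: 30.0
```

```bash
python3 d.py 502,289,44,0.06
```

```text
t 3.2 pos [501.3 286.9  73.9] yaw 0.058 tilt [-0.002 -0.002] F [ 0.2  0.2 -1.7] gap 61.6 gf 30.0 j7 0.61 
-> dxyz [-0.8  2.1 29.9] roll -0.002
```

```bash
cat > tgt.py <<'E'
# bin centre target in panel coords -> TCP world; args: px,py,z_center
import sys,numpy as np
from d import delta
P=[734.5,51.07,-0.17]
def tcp(px,py,zc,off=3):
    c,s=np.cos(P[2]),np.sin(P[2]);px+=off
    return P[0]+c*px-s*py,P[1]+s*px+c*py,zc+14,P[2]
for a in sys.argv[1:]:
    t=tcp(*map(float,a.split(",")));print(np.round(t,1));delta(*t)
E
python3 tgt.py -280,-51,212 -85,-51,212
```

```text
[ 4.529e+02  4.770e+01  2.260e+02 -2.000e-01]
t 3.2 pos [501.3 286.9  73.9] yaw 0.058 tilt [-0.002 -0.002] F [ 0.2  0.2 -1.7] gap 61.6 gf 30.0 j7 0.61 
-> dxyz [  62.6 -236.3 -151.6] roll 0.228
[ 6.451e+02  1.470e+01  2.260e+02 -2.000e-01]
t 3.2 pos [501.3 286.9  73.9] yaw 0.058 tilt [-0.002 -0.002] F [ 0.2  0.2 -1.7] gap 61.6 gf 30.0 j7 0.61 
-> dxyz [-127.4 -280.4 -151.9] roll 0.228
```

Request:
servo_tool(
  moves=[
    {"x": 5,"y": 0,"z": -30,"roll": 0},
    {"x": 15,"y": -5,"z": -65,"roll": 0},
    {"x": 30,"y": -15,"z": -100,"roll": 0},
    {"x": 45,"y": -35,"z": -130,"roll": 0},
    {"x": 60,"y": -60,"z": -150,"roll": 0},
  ],
)

```text
t: 3.7
position: [445.3, 224.8, 226.8]
tool_rot: [-0.094, 3.137, 0.003]
wrist_force: [0.1, -0.1, -0.8]
finger_gap: 0.695
grasp_force: 30.0
```

Request:
servo_tool(
  moves=[
    {"x": 3,"y": -35,"z": -2,"roll": 0.04},
    {"x": 3,"y": -75,"z": -2,"roll": 0.09},
    {"x": 3,"y": -115,"z": -2,"roll": 0.14},
    {"x": 3,"y": -152,"z": -2,"roll": 0.19},
    {"x": 3,"y": -176,"z": -2,"roll": 0.228},
  ],
)

```text
t: 4.2
position: [452.3, 44.9, 226.6]
tool_rot: [0.274, 3.129, -0.003]
wrist_force: [0.2, 1.0, -2.9]
finger_gap: 0.7
grasp_force: 30.0
```

Request:
servo_tool(
  moves=[
    {"x": 0,"y": 0,"z": 0,"roll": 0},
    {"x": 0,"y": 0,"z": 0,"roll": 0},
    {"x": 0,"y": 0,"z": 0,"roll": 0},
    {"x": 0,"y": 0,"z": 0,"roll": 0},
    {"x": 0,"y": 0,"z": 0,"roll": 0},
  ],
)

```text
t: 4.7
position: [452.8, 49.4, 225.8]
tool_rot: [0.263, 3.13, 0.001]
wrist_force: [-0.2, 0.1, -1.5]
finger_gap: 0.703
grasp_force: 30.0
```

```bash
python3 tgt.py -125,-51,212 -85,-51,212
```

```text
[ 6.056e+02  2.140e+01  2.260e+02 -2.000e-01]
t 4.7 pos [452.8  49.4 225.8] yaw -0.168 tilt [0.    0.001] F [-0.2  0.1 -1.5] gap 61.9 gf 30.0 j7 0.83 
-> dxyz [-155.4   -2.1   -0.2] roll 0.002
[ 6.451e+02  1.470e+01  2.260e+02 -2.000e-01]
t 4.7 pos [452.8  49.4 225.8] yaw -0.168 tilt [0.    0.001] F [-0.2  0.1 -1.5] gap 61.9 gf 30.0 j7 0.83 
-> dxyz [-195.4   -2.2   -0.2] roll 0.002
```

Go in most of the way, then look.

Request:
servo_tool(
  moves=[
    {"x": -30,"y": -1,"z": 0,"roll": 0},
    {"x": -65,"y": -2,"z": 0,"roll": 0},
    {"x": -105,"y": -2,"z": 0,"roll": 0},
    {"x": -140,"y": -2,"z": 0,"roll": 0},
    {"x": -156,"y": -2,"z": 0,"roll": 0},
  ],
)

```text
t: 5.2
position: [609.2, 19.8, 225.4]
tool_rot: [0.268, 3.128, 0.001]
wrist_force: [-0.1, -0.5, -2.5]
finger_gap: 0.699
grasp_force: 30.0
```

Request:
servo_tool(
  moves=[
    {"x": -8,"y": 0,"z": 0,"roll": 0},
    {"x": -16,"y": 0,"z": 0,"roll": 0},
    {"x": -20,"y": 0,"z": 0,"roll": 0},
    {"x": -20,"y": 0,"z": 0,"roll": 0},
    {"x": -20,"y": 0,"z": 0,"roll": 0},
  ],
)

```text
t: 5.7
position: [625.2, 17.0, 225.8]
tool_rot: [-0.265, -3.13, 0.0]
wrist_force: [-0.1, -0.3, -1.9]
finger_gap: 0.702
grasp_force: 30.0
```

```bash
python3 - <<'E'
from station import imaging
import cv2,numpy as np
t=imaging.get_image("top")[:,:,::-1];s=imaging.get_image("scene")[:,:,::-1]
cv2.imwrite("pics/t5.png",t);cv2.imwrite("pics/s5.png",s)
a=cv2.resize(t[115:215,165:305],(800,571),interpolation=cv2.INTER_CUBIC)[:300]
b=cv2.resize(s[95:195,200:333],(400,300),interpolation=cv2.INTER_CUBIC)
c=np.zeros((300,400,3),np.uint8);cv2.imwrite("pics/c5.png",np.vstack([a,np.hstack([b,cv2.resize(t[115:215,165:305],(400,286))[:286].copy() if 0 else c])]))
E
python3 tgt.py -85,-51,212
```

```text
[ 6.451e+02  1.470e+01  2.260e+02 -2.000e-01]
t 5.8 pos [625.4  16.9 225.8] yaw -0.169 tilt [-0. -0.] F [ 0.  -0.3 -1.5] gap 61.7 gf 30.0 j7 1.02 
-> dxyz [-19.8   1.2  -0.2] roll 0.001
```

View pics/c5.png

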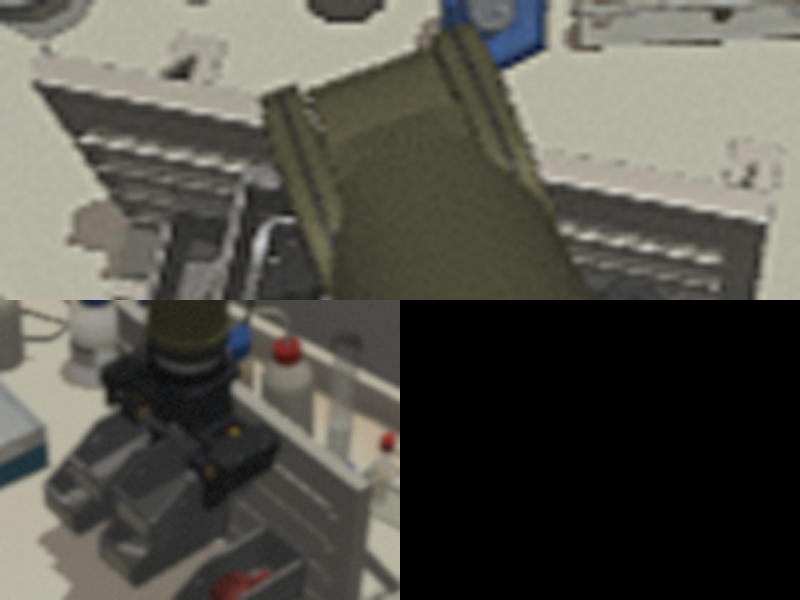

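The scene crop shows the held bin beside the hung one, square and at equal height, with its front at about (130,545). The arm hides the lip in the top view. The hung bin's own flange agrees with the panel fit to about 1 mm, so I'll proceed and use force as a check.

Request:
servo_tool(
  moves=[
    {"x": -6,"y": 1,"z": 0,"roll": 0},
    {"x": -12,"y": 1,"z": 0,"roll": 0},
    {"x": -17,"y": 1,"z": 0,"roll": 0},
    {"x": -20,"y": 1,"z": 0,"roll": 0},
    {"x": -20,"y": 1,"z": 0,"roll": 0},
  ],
)

```text
t: 6.3
position: [646.3, 14.1, 225.5]
tool_rot: [0.267, 3.13, 0.0]
wrist_force: [0.0, 0.5, -1.7]
finger_gap: 0.704
grasp_force: 30.0
```

Request:
servo_tool(
  moves=[
    {"x": 0,"y": 0,"z": 6,"roll": 0},
    {"x": 0,"y": 0,"z": 13,"roll": 0},
    {"x": 0,"y": 0,"z": 19,"roll": 0},
    {"x": 0,"y": 0,"z": 22,"roll": 0},
    {"x": 0,"y": 0,"z": 22,"roll": 0},
  ],
)

```text
t: 6.8
position: [645.3, 14.3, 202.9]
tool_rot: [-0.266, -3.129, 0.0]
wrist_force: [-0.8, 0.1, -1.4]
finger_gap: 0.701
grasp_force: 30.0
```

```bash
python3 tgt.py -85,-51,173.5
python3 - <<'E'
from station import imaging
import cv2
from h import *
s=imaging.get_image("scene")[:,:,::-1];cv2.imwrite("pics/s6.png",s)
c=np.array([641.7,0,0]);
from station import telemetry
p=telemetry.get_obs()["position"];yaw=-.168
b=[p[0]-3*np.cos(yaw),p[1]-3*np.sin(yaw),yaw,p[2]-44]
a=cv2.resize(s[100:200,200:333],(798,600),interpolation=cv2.INTER_CUBIC)
L=np.array([(-65,31,36),(-65,-31,36),(-65,-31,0),(-65,31,0),(65,-31,0),(-25,-31,60),(65,-31,60)],float)
uv=(proj("scene",place(b,L))-[200,100]+.5)*6-.5
for u in uv: cv2.circle(a,(int(u[0]),int(u[1])),4,(0,255,0),1)
h=[(-84+0,0)];print(np.round(uv))
cv2.imwrite("pics/c6.png",a)
E
```

```text
[ 6.451e+02  1.470e+01  1.875e+02 -2.000e-01]
t 6.8 pos [645.3  14.3 202.9] yaw -0.17 tilt [-0.002 -0.   ] F [-0.8  0.1 -1.4] gap 61.7 gf 30.0 j7 1.02 
-> dxyz [ 0.3  0.4 15.4] roll 0.0
[[256. 353.]
 [336. 421.]
 [337. 473.]
 [258. 405.]
 [534. 354.]
 [400. 348.]
 [538. 266.]]
```

View pics/c6.png

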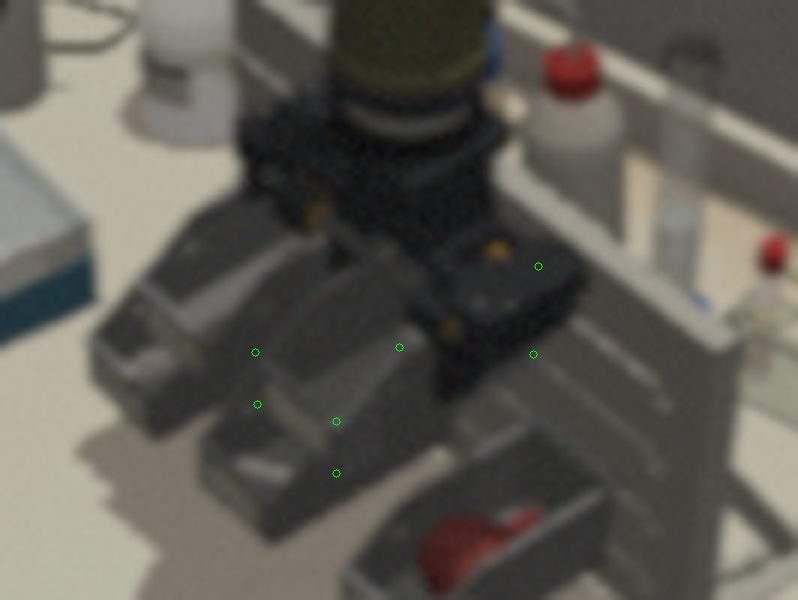

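The predicted front-rim points land on the held bin: its label strip at (265,390)-(325,445) lies between the predicted rim and bottom. Lowering gently, watching the force.

Request:
servo_tool(
  moves=[
    {"x": 0,"y": 0,"z": 2,"roll": 0},
    {"x": 0,"y": 0,"z": 4,"roll": 0},
    {"x": 0,"y": 0,"z": 6,"roll": 0},
    {"x": 0,"y": 0,"z": 8,"roll": 0},
    {"x": 0,"y": 0,"z": 8,"roll": 0},
  ],
)

```text
t: 7.35
position: [645.6, 14.3, 195.4]
tool_rot: [-0.266, -3.13, 0.0]
wrist_force: [0.2, 0.3, -1.3]
finger_gap: 0.703
grasp_force: 30.0
```

```bash
python3 tgt.py -85,-51,173.5
```

```text
[ 6.451e+02  1.470e+01  1.875e+02 -2.000e-01]
t 7.35 pos [645.6  14.3 195.4] yaw -0.17 tilt [-0.001 -0.   ] F [ 0.2  0.3 -1.3] gap 61.9 gf 30.0 j7 1.02 
-> dxyz [0.6 0.3 7.9] roll 0.0
```

Request:
servo_tool(
  moves=[
    {"x": 0,"y": 0,"z": 2,"roll": 0},
    {"x": 0,"y": 0,"z": 4,"roll": 0},
    {"x": 0,"y": 0,"z": 6,"roll": 0},
    {"x": 0,"y": 0,"z": 7,"roll": 0},
    {"x": 0,"y": 0,"z": 7,"roll": 0},
  ],
)

```text
t: 7.85
position: [645.9, 14.3, 188.7]
tool_rot: [0.266, 3.13, 0.0]
wrist_force: [-0.1, -0.0, -0.1]
finger_gap: 0.699
grasp_force: 30.0
```

Request:
servo_tool(
  moves=[
    {"x": 2,"y": 0,"z": 0,"roll": 0},
    {"x": 4,"y": 0,"z": 0,"roll": 0},
    {"x": 6,"y": 0,"z": 0,"roll": 0},
    {"x": 6,"y": 0,"z": 0,"roll": 0},
    {"x": 6,"y": 0,"z": 0,"roll": 0},
  ],
)

```text
t: 8.35
position: [643.9, 14.7, 190.3]
tool_rot: [0.268, 3.121, 0.002]
wrist_force: [7.3, -0.5, -2.6]
finger_gap: 0.699
grasp_force: 30.0
```

```bash
python3 tgt.py -85,-51,173.5
```

```text
[ 6.451e+02  1.470e+01  1.875e+02 -2.000e-01]
t 8.35 pos [643.9  14.7 190.3] yaw -0.171 tilt [0.009 0.   ] F [ 7.3 -0.5 -2.6] gap 61.5 gf 30.0 j7 1.01 
-> dxyz [-1.2  0.2  2.8] roll -0.001
```

Hooked: pulling outward meets 7 N. I'll relieve the pull, press down slightly and release.

Request:
servo_tool(
  moves=[
    {"x": -3,"y": 0,"z": 0,"roll": 0},
    {"x": -5,"y": 0,"z": 0,"roll": 0},
    {"x": -5,"y": 0,"z": 1,"roll": 0},
    {"x": -5,"y": 0,"z": 2,"roll": 0},
    {"x": -5,"y": 0,"z": 2,"roll": 0},
  ],
)

```text
t: 8.85
position: [645.2, 14.5, 187.2]
tool_rot: [0.266, 3.129, 0.0]
wrist_force: [1.1, -1.3, 4.3]
finger_gap: 0.698
grasp_force: 30.0
```

Request:
servo_tool(
  moves=[
    {"x": 0,"y": 0,"z": 0,"roll": 0},
    {"x": 0,"y": 0,"z": 0,"roll": 0},
    {"x": 0,"y": 0,"z": 0,"roll": 0},
    {"x": 0,"y": 0,"z": 0,"roll": 0},
    {"x": 0,"y": 0,"z": 0,"roll": 0},
  ],
  hand=0.68,
)

```text
t: 9.35
position: [644.6, 14.5, 186.5]
tool_rot: [-0.266, -3.13, -0.0]
wrist_force: [0.1, 0.2, 0.8]
finger_gap: 0.84
grasp_force: 0.0
```

```bash
python3 tgt.py -85,-51,173.5
```

```text
[ 6.451e+02  1.470e+01  1.875e+02 -2.000e-01]
t 9.35 pos [644.6  14.5 186.5] yaw -0.17 tilt [-0.001  0.   ] F [0.1 0.2 0.8] gap 73.9 gf 0.0 j7 1.01 
-> dxyz [-0.4  0.2 -1. ] roll 0.0
```

Request:
servo_tool(
  moves=[
    {"x": 0,"y": 0,"z": -4,"roll": 0},
    {"x": 0,"y": 0,"z": -10,"roll": 0},
    {"x": 0,"y": 0,"z": -20,"roll": 0},
    {"x": 0,"y": 0,"z": -40,"roll": 0},
    {"x": 0,"y": 0,"z": -70,"roll": 0},
  ],
)

```text
t: 9.85
position: [644.0, 14.3, 256.9]
tool_rot: [-0.266, -3.128, 0.001]
wrist_force: [1.2, 0.6, -0.1]
finger_gap: 0.84
grasp_force: 0.0
```

Request:
servo_tool(
  moves=[
    {"x": 30,"y": -15,"z": -20,"roll": 0},
    {"x": 60,"y": -50,"z": -30,"roll": 0},
    {"x": 90,"y": -90,"z": -30,"roll": 0},
    {"x": 110,"y": -135,"z": -30,"roll": 0},
    {"x": 120,"y": -175,"z": -30,"roll": 0},
  ],
  hand=0.2,
)

```text
t: 10.35
position: [494.8, -139.3, 287.9]
tool_rot: [0.266, 3.13, -0.002]
wrist_force: [0.4, -0.2, -0.4]
finger_gap: 0.604
grasp_force: 0.0
```

Request:
servo_tool(
  moves=[
    {"x": 0,"y": -10,"z": 0,"roll": 0},
    {"x": 0,"y": -10,"z": 0,"roll": 0},
    {"x": 0,"y": -10,"z": 0,"roll": 0},
    {"x": 0,"y": -10,"z": 0,"roll": 0},
    {"x": 0,"y": -10,"z": 0,"roll": 0},
  ],
)

```text
t: 10.85
position: [496.1, -145.8, 286.8]
tool_rot: [0.262, 3.13, 0.001]
wrist_force: [-0.3, 0.6, -0.4]
finger_gap: 0.598
grasp_force: 0.0
```

```bash
python3 - <<'E'
from station import imaging
import cv2
from h import *
np.set_printoptions(precision=1,suppress=True)
t=imaging.get_image("top")[:,:,::-1];s=imaging.get_image("scene")[:,:,::-1]
cv2.imwrite("pics/t7.png",t);cv2.imwrite("pics/s7.png",s)
t0=cv2.imread("pics/top0.png");g=cv2.cvtColor(t0,cv2.COLOR_BGR2GRAY)
n,l,st,ce=cv2.connectedComponentsWithStats((g[200:290,290:410]<70).astype('uint8'))
for i in range(1,n):
  if st[i,4]>30: print("black",st[i],ce[i]+[290,200],ray("top",ce[i]+[290,200],60))
a=cv2.resize(t[115:215,165:305],(560,400),interpolation=cv2.INTER_CUBIC);b=cv2.resize(s[100:200,195:335],(560,400),interpolation=cv2.INTER_CUBIC)
P=[734.5,51.07,-.17]
for n_,im,o in(("top",a,(165,115)),("scene",b,(195,100))):
  for L in[(-84+72-1.8,-20,204),(-84+72-1.8,-82,204),(-84-65,-20,142+36-5),(-84-65,-82,142+36-5)]:
    u=(proj(n_,place(P,[L]))[0]-o+.5)*4-.5;cv2.circle(im,(int(u[0]),int(u[1])),4,(0,255,0),1)
cv2.imwrite("pics/c7.png",cv2.resize(np.vstack([a,b]),(420,600),interpolation=cv2.INTER_AREA))
E
python3 d.py 484,-252,170,0 470,-370,170,0
```

```text
black [ 67  14  14  12 105] [363.9 219.8] [ 539.9 -349.5   60. ]
black [ 93  55  16  10 116] [390.5 259.3] [ 416.6 -430.5   60. ]
black [ 70  58  14   9 103] [366.5 262.2] [ 406.1 -355.1   60. ]
t 10.95 pos [ 495.7 -146.4  286.7] yaw -0.168 tilt [0.    0.001] F [ 0.7 -0.2  0.5] gap 52.8 gf 0.0 j7 1.31 
-> dxyz [  -6.  -106.1  116.6] roll -0.168
t 10.95 pos [ 495.7 -146.4  286.7] yaw -0.168 tilt [0.    0.001] F [ 0.7 -0.2  0.5] gap 52.8 gf 0.0 j7 1.31 
-> dxyz [ -11.9 -224.8  116.5] roll -0.168
```

View pics/c7.png

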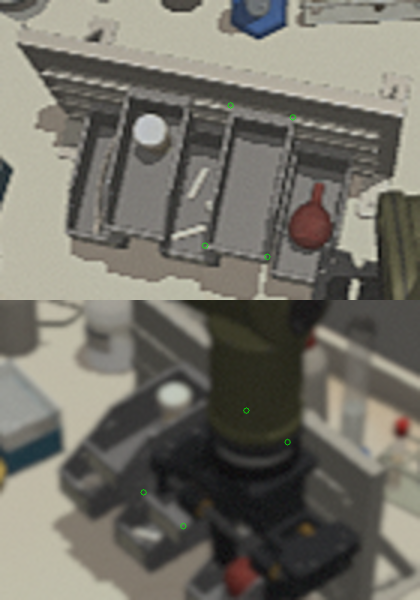

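The top crop shows the bin hung with its flange at (231,108)-(296,118), matching the predicted seated marks, and the neighbour's jar undisturbed. Next is vial a.

Request:
servo_tool(
  moves=[
    {"x": -2,"y": -30,"z": 30,"roll": 0},
    {"x": -4,"y": -65,"z": 60,"roll": 0},
    {"x": -6,"y": -95,"z": 90,"roll": 0},
    {"x": -6,"y": -106,"z": 117,"roll": 0},
    {"x": -6,"y": -106,"z": 125,"roll": 0},
  ],
)

```text
t: 11.45
position: [481.3, -254.5, 159.0]
tool_rot: [-0.271, -3.125, -0.001]
wrist_force: [0.1, 0.7, -0.1]
finger_gap: 0.596
grasp_force: 0.0
```

Request:
servo_tool(
  moves=[
    {"x": 0,"y": 0,"z": 0,"roll": 0},
    {"x": 0,"y": 0,"z": 0,"roll": 0},
    {"x": 0,"y": 0,"z": 0,"roll": 0},
    {"x": 0,"y": 0,"z": 0,"roll": 0},
    {"x": 0,"y": 0,"z": 0,"roll": 0},
  ],
)

```text
t: 11.95
position: [483.8, -252.8, 162.5]
tool_rot: [0.265, 3.129, -0.001]
wrist_force: [0.1, 0.2, 0.6]
finger_gap: 0.602
grasp_force: 0.0
```

```bash
python3 d.py 484,-252.5,92,-.17
```

```text
t 11.95 pos [ 483.8 -252.8  162.5] yaw -0.169 tilt [ 0.001 -0.   ] F [0.1 0.2 0.6] gap 53.0 gf 0.0 j7 1.4 
-> dxyz [-0.   0.3 70.5] roll 0.001
```

Request:
servo_tool(
  moves=[
    {"x": 0,"y": 0,"z": 20,"roll": 0},
    {"x": 0,"y": 0,"z": 40,"roll": 0},
    {"x": 0,"y": 0,"z": 58,"roll": 0},
    {"x": 0,"y": 0,"z": 68,"roll": 0},
    {"x": 0,"y": 0,"z": 70,"roll": 0},
  ],
)

```text
t: 12.45
position: [483.0, -252.8, 91.0]
tool_rot: [-0.266, -3.129, -0.001]
wrist_force: [-0.7, 0.6, -0.1]
finger_gap: 0.598
grasp_force: 0.0
```

Request:
servo_tool(
  moves=[
    {"x": 0,"y": 0,"z": 0,"roll": 0},
    {"x": 0,"y": 0,"z": 0,"roll": 0},
    {"x": 0,"y": 0,"z": 0,"roll": 0},
    {"x": 0,"y": 0,"z": 0,"roll": 0},
    {"x": 0,"y": 0,"z": 0,"roll": 0},
  ],
  hand=-1,
)

```text
t: 12.95
position: [483.8, -253.1, 92.3]
tool_rot: [0.266, 3.129, -0.0]
wrist_force: [-0.0, 1.1, 3.5]
finger_gap: 0.305
grasp_force: 29.9
```

Request:
servo_tool(
  moves=[
    {"x": 0,"y": 0,"z": 0,"roll": 0},
    {"x": 0,"y": 0,"z": 0,"roll": 0},
    {"x": 0,"y": 0,"z": -5,"roll": 0},
    {"x": 0,"y": 0,"z": -20,"roll": 0},
    {"x": 0,"y": 0,"z": -40,"roll": 0},
  ],
)

```text
t: 13.45
position: [482.2, -252.9, 131.3]
tool_rot: [-0.266, -3.127, -0.001]
wrist_force: [1.4, -1.1, -0.8]
finger_gap: 0.314
grasp_force: 29.9
```

```bash
cat > v.py <<'E'
import sys,numpy as np
from d import delta
P=[734.5,51.07,-0.17];c,s=np.cos(P[2]),np.sin(P[2])
for a in sys.argv[1:]:
    x,y,z=map(float,a.split(","));delta(P[0]+c*x-s*y,P[1]+s*x+c*y,z,P[2])
E
python3 v.py -280,-51,270 -55,-51,270
```

```text
t 13.45 pos [ 482.2 -252.9  131.3] yaw -0.17 tilt [-0.003  0.001] F [ 1.4 -1.1 -0.8] gap 27.6 gf 29.9 j7 1.37 
-> dxyz [  83.1  291.4 -138.3] roll 0.0
t 13.45 pos [ 482.2 -252.9  131.3] yaw -0.17 tilt [-0.003  0.001] F [ 1.4 -1.1 -0.8] gap 27.6 gf 29.9 j7 1.37 
-> dxyz [-141.9  291.3 -139. ] roll 0.0
```

Request:
servo_tool(
  moves=[
    {"x": 0,"y": 5,"z": -35,"roll": 0},
    {"x": 0,"y": 20,"z": -75,"roll": 0},
    {"x": 0,"y": 45,"z": -115,"roll": 0},
    {"x": 0,"y": 75,"z": -155,"roll": 0},
    {"x": 0,"y": 110,"z": -184,"roll": 0},
  ],
)

```text
t: 13.95
position: [501.8, -144.7, 318.1]
tool_rot: [0.27, 3.128, -0.001]
wrist_force: [1.7, -0.2, -0.8]
finger_gap: 0.31
grasp_force: 29.9
```

Request:
servo_tool(
  moves=[
    {"x": -15,"y": 40,"z": 0,"roll": 0},
    {"x": -40,"y": 80,"z": 0,"roll": 0},
    {"x": -70,"y": 120,"z": 0,"roll": 0},
    {"x": -100,"y": 155,"z": 0,"roll": 0},
    {"x": -125,"y": 175,"z": 0,"roll": 0},
  ],
)

```text
t: 14.45
position: [655.6, 10.7, 315.5]
tool_rot: [-0.26, -3.13, -0.003]
wrist_force: [0.8, -0.6, -0.6]
finger_gap: 0.311
grasp_force: 29.9
```

Request:
servo_tool(
  moves=[
    {"x": -10,"y": 4,"z": 0,"roll": 0},
    {"x": -17,"y": 6,"z": 0,"roll": 0},
    {"x": -17,"y": 6,"z": 0,"roll": 0},
    {"x": -17,"y": 6,"z": 0,"roll": 0},
    {"x": -17,"y": 6,"z": 0,"roll": 0},
  ],
)

```text
t: 14.95
position: [671.7, 8.8, 315.9]
tool_rot: [-0.268, -3.13, 0.001]
wrist_force: [-0.5, 0.6, -1.3]
finger_gap: 0.309
grasp_force: 29.9
```

```bash
python3 v.py -55,-52,238
```

```text
t 14.95 pos [671.7   8.8 315.9] yaw -0.171 tilt [-0.001 -0.001] F [-0.5  0.6 -1.3] gap 27.2 gf 29.9 j7 1.09 
-> dxyz [ 0.2  0.4 77.9] roll -0.001
```

Request:
servo_tool(
  moves=[
    {"x": 0,"y": 0,"z": 14,"roll": 0},
    {"x": 0,"y": 0,"z": 30,"roll": 0},
    {"x": 0,"y": 0,"z": 48,"roll": 0},
    {"x": 0,"y": 0,"z": 62,"roll": 0},
    {"x": 0,"y": 0,"z": 70,"roll": 0},
  ],
)

```text
t: 15.45
position: [671.6, 9.2, 244.6]
tool_rot: [-0.267, -3.128, 0.001]
wrist_force: [-0.2, 0.8, -0.3]
finger_gap: 0.312
grasp_force: 29.9
```

Request:
servo_tool(
  moves=[
    {"x": 0,"y": 0,"z": 2,"roll": 0},
    {"x": 0,"y": 0,"z": 4,"roll": 0},
    {"x": 0,"y": 0,"z": 6,"roll": 0},
    {"x": 0,"y": 0,"z": 6,"roll": 0},
    {"x": 0,"y": 0,"z": 6,"roll": 0},
  ],
)

```text
t: 15.95
position: [672.6, 9.8, 240.1]
tool_rot: [0.266, 3.13, 0.0]
wrist_force: [-0.9, 0.1, -0.4]
finger_gap: 0.308
grasp_force: 29.9
```

```bash
python3 v.py -55,-52,238
```

```text
t 15.95 pos [672.6   9.8 240.1] yaw -0.17 tilt [0.001 0.   ] F [-0.9  0.1 -0.4] gap 27.1 gf 29.9 j7 1.06 
-> dxyz [ 1.  -0.8  2.1] roll 0.0
```

Request:
servo_tool(
  moves=[
    {"x": 0,"y": 0,"z": 1,"roll": 0},
    {"x": 0,"y": 0,"z": 2,"roll": 0},
    {"x": 0,"y": 0,"z": 3,"roll": 0},
    {"x": 0,"y": 0,"z": 3,"roll": 0},
    {"x": 0,"y": 0,"z": 3,"roll": 0},
  ],
)

```text
t: 16.45
position: [672.8, 9.9, 237.4]
tool_rot: [0.266, 3.129, 0.001]
wrist_force: [-1.1, -0.5, 3.7]
finger_gap: 0.313
grasp_force: 29.9
```

```bash
python3 v.py -55,-52,238
```

```text
t 16.45 pos [672.8   9.9 237.4] yaw -0.17 tilt [0.001 0.   ] F [-1.1 -0.5  3.7] gap 27.5 gf 29.9 j7 1.06 
-> dxyz [ 1.1 -0.9 -0.6] roll 0.0
```

Foot is on the floor (3.7 N). Release, rise and go to vial b.

Request:
servo_tool(
  moves=[
    {"x": 0,"y": 0,"z": 0,"roll": 0},
    {"x": 0,"y": 0,"z": 0,"roll": 0},
    {"x": 0,"y": 0,"z": 0,"roll": 0},
    {"x": 0,"y": 0,"z": 0,"roll": 0},
    {"x": 0,"y": 0,"z": 0,"roll": 0},
  ],
  hand=0.2,
)

```text
t: 16.95
position: [672.3, 9.7, 236.5]
tool_rot: [-0.266, -3.13, -0.0]
wrist_force: [0.5, 0.5, 1.1]
finger_gap: 0.6
grasp_force: 0.0
```

Request:
servo_tool(
  moves=[
    {"x": 0,"y": 0,"z": -5,"roll": 0},
    {"x": 0,"y": 0,"z": -15,"roll": 0},
    {"x": 0,"y": 0,"z": -30,"roll": 0},
    {"x": 0,"y": 0,"z": -50,"roll": 0},
    {"x": 0,"y": 0,"z": -75,"roll": 0},
  ],
)

```text
t: 17.45
position: [672.1, 9.7, 312.7]
tool_rot: [-0.266, -3.129, 0.0]
wrist_force: [0.4, -0.4, 1.4]
finger_gap: 0.603
grasp_force: 0.0
```

Request:
servo_tool(
  moves=[
    {"x": 30,"y": -20,"z": 0,"roll": 0},
    {"x": 60,"y": -55,"z": 0,"roll": 0},
    {"x": 90,"y": -95,"z": 0,"roll": 0},
    {"x": 115,"y": -138,"z": 0,"roll": 0},
    {"x": 135,"y": -183,"z": 0,"roll": 0},
  ],
)

```text
t: 17.95
position: [507.0, -148.6, 312.9]
tool_rot: [0.264, 3.129, -0.001]
wrist_force: [0.4, 0.4, -0.1]
finger_gap: 0.602
grasp_force: 0.0
```

Request:
servo_tool(
  moves=[
    {"x": 0,"y": -45,"z": 15,"roll": 0},
    {"x": 0,"y": -90,"z": 35,"roll": 0},
    {"x": 0,"y": -130,"z": 65,"roll": 0},
    {"x": 0,"y": -165,"z": 100,"roll": 0},
    {"x": 0,"y": -190,"z": 130,"roll": 0},
  ],
)

```text
t: 18.45
position: [475.5, -338.6, 181.2]
tool_rot: [0.271, 3.129, -0.003]
wrist_force: [-0.1, -1.2, -0.0]
finger_gap: 0.597
grasp_force: 0.0
```

Request:
servo_tool(
  moves=[
    {"x": 0,"y": 0,"z": 0,"roll": 0},
    {"x": 0,"y": 0,"z": 0,"roll": 0},
    {"x": 0,"y": 0,"z": 0,"roll": 0},
    {"x": 0,"y": 0,"z": 0,"roll": 0},
    {"x": 0,"y": 0,"z": 0,"roll": 0},
  ],
)

```text
t: 18.95
position: [477.4, -334.2, 183.0]
tool_rot: [0.263, 3.128, -0.001]
wrist_force: [-0.8, 0.5, -1.1]
finger_gap: 0.604
grasp_force: 0.0
```

```bash
python3 d.py 470,-370.5,92,-.17
```

```text
t 18.95 pos [ 477.4 -334.2  183. ] yaw -0.168 tilt [ 0.002 -0.001] F [-0.8  0.5 -1.1] gap 53.1 gf 0.0 j7 1.57 
-> dxyz [  1.5 -37.   91. ] roll 0.002
```

Request:
servo_tool(
  moves=[
    {"x": 1,"y": -15,"z": 5,"roll": 0},
    {"x": 1,"y": -30,"z": 10,"roll": 0},
    {"x": 1,"y": -37,"z": 15,"roll": 0},
    {"x": 1,"y": -37,"z": 20,"roll": 0},
    {"x": 1,"y": -37,"z": 20,"roll": 0},
  ],
)

```text
t: 19.45
position: [468.4, -371.2, 160.5]
tool_rot: [-0.267, -3.129, -0.002]
wrist_force: [-0.6, 0.2, 0.3]
finger_gap: 0.601
grasp_force: 0.0
```

Request:
servo_tool(
  moves=[
    {"x": 0,"y": 0,"z": 20,"roll": 0},
    {"x": 0,"y": 0,"z": 40,"roll": 0},
    {"x": 0,"y": 0,"z": 58,"roll": 0},
    {"x": 0,"y": 0,"z": 68,"roll": 0},
    {"x": 0,"y": 0,"z": 71,"roll": 0},
  ],
)

```text
t: 19.95
position: [468.9, -370.5, 89.7]
tool_rot: [-0.265, -3.129, -0.002]
wrist_force: [0.5, 1.3, 0.2]
finger_gap: 0.601
grasp_force: 0.0
```

Request:
servo_tool(
  moves=[
    {"x": 0,"y": 0,"z": 0,"roll": 0},
    {"x": 0,"y": 0,"z": 0,"roll": 0},
    {"x": 0,"y": 0,"z": 0,"roll": 0},
    {"x": 0,"y": 0,"z": 0,"roll": 0},
    {"x": 0,"y": 0,"z": 0,"roll": 0},
  ],
  hand=-1,
)

```text
t: 20.45
position: [469.6, -371.4, 91.4]
tool_rot: [0.266, 3.129, -0.0]
wrist_force: [-0.2, 0.6, 3.4]
finger_gap: 0.307
grasp_force: 29.9
```

```bash
python3 v.py -98,-52,315
```

```text
t 20.45 pos [ 469.6 -371.4   91.4] yaw -0.17 tilt [ 0.001 -0.   ] F [-0.2  0.6  3.4] gap 27.0 gf 29.9 j7 1.57 
-> dxyz [ -92.   409.2 -223.6] roll 0.0
```

Request:
servo_tool(
  moves=[
    {"x": 0,"y": 0,"z": -15,"roll": 0},
    {"x": 0,"y": 0,"z": -45,"roll": 0},
    {"x": 0,"y": 0,"z": -85,"roll": 0},
    {"x": 0,"y": 5,"z": -130,"roll": 0},
    {"x": 0,"y": 20,"z": -175,"roll": 0},
  ],
)

```text
t: 20.95
position: [471.3, -353.0, 268.0]
tool_rot: [-0.271, -3.129, 0.002]
wrist_force: [1.0, -0.4, -0.6]
finger_gap: 0.306
grasp_force: 29.9
```

Request:
servo_tool(
  moves=[
    {"x": 0,"y": 30,"z": -30,"roll": 0},
    {"x": 0,"y": 70,"z": -50,"roll": 0},
    {"x": 0,"y": 115,"z": -50,"roll": 0},
    {"x": 0,"y": 160,"z": -50,"roll": 0},
    {"x": 0,"y": 205,"z": -50,"roll": 0},
  ],
)

```text
t: 21.45
position: [506.8, -148.1, 316.9]
tool_rot: [0.267, 3.129, -0.001]
wrist_force: [0.4, -0.2, -0.7]
finger_gap: 0.309
grasp_force: 29.9
```

Request:
servo_tool(
  moves=[
    {"x": -15,"y": 45,"z": 0,"roll": 0},
    {"x": -35,"y": 90,"z": 0,"roll": 0},
    {"x": -60,"y": 130,"z": 0,"roll": 0},
    {"x": -80,"y": 165,"z": 0,"roll": 0},
    {"x": -92,"y": 184,"z": 0,"roll": 0},
  ],
)

```text
t: 21.95
position: [630.0, 20.5, 316.7]
tool_rot: [0.259, 3.13, 0.004]
wrist_force: [-0.5, -0.4, -1.2]
finger_gap: 0.307
grasp_force: 29.9
```

Request:
servo_tool(
  moves=[
    {"x": 0,"y": 0,"z": 0,"roll": 0},
    {"x": 0,"y": 0,"z": 0,"roll": 0},
    {"x": 0,"y": 0,"z": 0,"roll": 0},
    {"x": 0,"y": 0,"z": 0,"roll": 0},
    {"x": 0,"y": 0,"z": 0,"roll": 0},
  ],
)

```text
t: 22.45
position: [628.5, 14.9, 316.0]
tool_rot: [-0.269, -3.13, 0.001]
wrist_force: [0.3, -0.2, -0.6]
finger_gap: 0.312
grasp_force: 29.9
```

```bash
python3 v.py -98,-52,235
python3 - <<'E'
from station import imaging
import cv2,numpy as np
t=imaging.get_image("top")[:,:,::-1];s=imaging.get_image("scene")[:,:,::-1]
a=cv2.resize(t[115:215,165:305],(560,400),interpolation=cv2.INTER_CUBIC);b=cv2.resize(s[70:170,195:335],(560,400),interpolation=cv2.INTER_CUBIC)
cv2.imwrite("pics/c8.png",cv2.resize(np.vstack([a,b]),(420,600),interpolation=cv2.INTER_AREA))
E
```

```text
t 22.45 pos [628.5  14.9 316. ] yaw -0.171 tilt [-0.    -0.001] F [ 0.3 -0.2 -0.6] gap 27.4 gf 29.9 j7 1.05 
-> dxyz [-0.4  1.7 81. ] roll -0.001
```

Request:
servo_tool(
  moves=[
    {"x": 0,"y": 1,"z": 14,"roll": 0},
    {"x": 0,"y": 1,"z": 30,"roll": 0},
    {"x": 0,"y": 1,"z": 48,"roll": 0},
    {"x": 0,"y": 1,"z": 62,"roll": 0},
    {"x": 0,"y": 1,"z": 72,"roll": 0},
  ],
)

```text
t: 23.05
position: [628.7, 16.9, 242.6]
tool_rot: [-0.267, -3.129, 0.0]
wrist_force: [0.5, 0.3, -0.3]
finger_gap: 0.309
grasp_force: 29.9
```

Request:
servo_tool(
  moves=[
    {"x": 0,"y": 0,"z": 2,"roll": 0},
    {"x": 0,"y": 0,"z": 4,"roll": 0},
    {"x": 0,"y": 0,"z": 6,"roll": 0},
    {"x": 0,"y": 0,"z": 7,"roll": 0},
    {"x": 0,"y": 0,"z": 7,"roll": 0},
  ],
)

```text
t: 23.55
position: [629.2, 17.2, 237.0]
tool_rot: [0.266, 3.13, 0.0]
wrist_force: [0.2, -0.6, -1.1]
finger_gap: 0.308
grasp_force: 29.9
```

```bash
python3 v.py -98,-52,235
```

```text
t 23.55 pos [629.2  17.2 237. ] yaw -0.17 tilt [0.001 0.   ] F [ 0.2 -0.6 -1.1] gap 27.1 gf 29.9 j7 1.0 
-> dxyz [-0.1 -0.8  2. ] roll 0.0
```

Request:
servo_tool(
  moves=[
    {"x": 0,"y": 0,"z": 1,"roll": 0},
    {"x": 0,"y": 0,"z": 2,"roll": 0},
    {"x": 0,"y": 0,"z": 3,"roll": 0},
    {"x": 0,"y": 0,"z": 3,"roll": 0},
    {"x": 0,"y": 0,"z": 3,"roll": 0},
  ],
)

```text
t: 24.05
position: [629.1, 17.2, 233.8]
tool_rot: [0.266, 3.13, 0.0]
wrist_force: [-0.3, -0.6, 1.4]
finger_gap: 0.307
grasp_force: 29.9
```

```bash
python3 v.py -98,-52,235
```

```text
t 24.05 pos [629.1  17.2 233.8] yaw -0.17 tilt [0. 0.] F [-0.3 -0.6  1.4] gap 27.1 gf 29.9 j7 1.0 
-> dxyz [-0.1 -0.8 -1.2] roll 0.0
```

Contact is felt (force changed from -1.1 to +1.4 N). Release, rise, back off and look.

Request:
servo_tool(
  moves=[
    {"x": 0,"y": 0,"z": 0,"roll": 0},
    {"x": 0,"y": 0,"z": 0,"roll": 0},
    {"x": 0,"y": 0,"z": 0,"roll": 0},
    {"x": 0,"y": 0,"z": 0,"roll": 0},
    {"x": 0,"y": 0,"z": 0,"roll": 0},
  ],
  hand=0.2,
)

```text
t: 24.55
position: [629.1, 17.2, 233.7]
tool_rot: [0.266, 3.13, 0.0]
wrist_force: [-0.2, 0.0, -0.1]
finger_gap: 0.595
grasp_force: 0.0
```

Request:
servo_tool(
  moves=[
    {"x": 0,"y": 0,"z": -5,"roll": 0},
    {"x": 0,"y": 0,"z": -15,"roll": 0},
    {"x": 0,"y": 0,"z": -30,"roll": 0},
    {"x": 0,"y": 0,"z": -50,"roll": 0},
    {"x": 0,"y": 0,"z": -75,"roll": 0},
  ],
)

```text
t: 25.05
position: [628.7, 17.1, 309.7]
tool_rot: [-0.266, -3.129, 0.0]
wrist_force: [-0.4, -0.7, 1.2]
finger_gap: 0.6
grasp_force: 0.0
```

Request:
servo_tool(
  moves=[
    {"x": 15,"y": -35,"z": 0,"roll": 0},
    {"x": 35,"y": -80,"z": 0,"roll": 0},
    {"x": 55,"y": -125,"z": 0,"roll": 0},
    {"x": 75,"y": -170,"z": 0,"roll": 0},
    {"x": 90,"y": -205,"z": 0,"roll": 0},
  ],
)

```text
t: 25.55
position: [503.9, -172.5, 309.6]
tool_rot: [0.27, 3.13, -0.003]
wrist_force: [0.7, -0.0, -0.2]
finger_gap: 0.599
grasp_force: 0.0
```

Request:
servo_tool(
  moves=[
    {"x": 0,"y": -40,"z": 0,"roll": 0},
    {"x": 0,"y": -80,"z": 0,"roll": 0},
    {"x": 0,"y": -110,"z": 0,"roll": 0},
    {"x": 0,"y": -120,"z": 0,"roll": 0},
    {"x": 0,"y": -120,"z": 0,"roll": 0},
  ],
)

```text
t: 26.05
position: [485.2, -289.1, 309.1]
tool_rot: [0.271, 3.129, -0.0]
wrist_force: [-0.1, 0.6, 0.0]
finger_gap: 0.599
grasp_force: 0.0
```

```bash
python3 d.py 470,-300,300,-.17
python3 - <<'E'
from station import imaging
import cv2,numpy as np
t=imaging.get_image("top")[:,:,::-1];s=imaging.get_image("scene")[:,:,::-1]
a=cv2.resize(t[115:215,165:305],(560,400),interpolation=cv2.INTER_CUBIC);b=cv2.resize(s[90:190,195:335],(560,400),interpolation=cv2.INTER_CUBIC)
cv2.imwrite("pics/c9.png",cv2.resize(np.vstack([a,b]),(420,600),interpolation=cv2.INTER_AREA))
E
```

```text
t 26.05 pos [ 485.2 -289.1  309.1] yaw -0.173 tilt [ 0.001 -0.   ] F [-0.1  0.6  0. ] gap 52.7 gf 0.0 j7 1.56 
-> dxyz [ 13.1 -13.4   9.1] roll -0.003
```

View pics/c9.png

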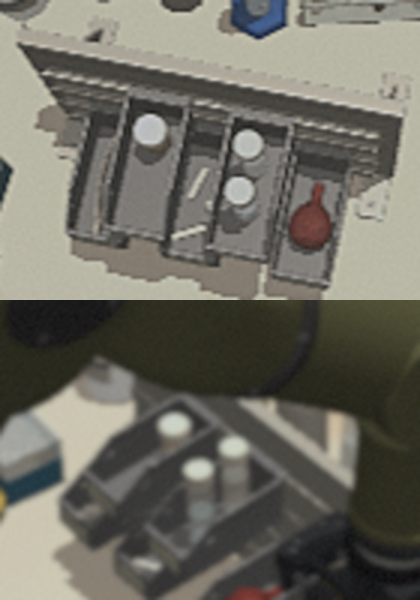

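Both vials stand upright in the seated bin, with caps at (248,143) and (239,190). The neighbouring bin is unmoved and the arm is clear, so I'll hand in.

```bash
python3 -c "
from station import ticket
print(ticket.close_job())"
```

```text
the job is handed in; nothing more can be done
None
```

The bin hangs seated on the top louvre with both vials upright in it; the arm is clear, and the job was handed in at about 26 s of the 64 s allowed (no verdict was returned).

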